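# Clear the lemon ends off the prep board

## Task

Clear the scrap off the garnish board: sweep the three small lemon ends across the board with the side of the fingers and through the waste opening, so that all three drop into the steel pan beneath. Only sweep them, do not pinch or pick them up, and leave the lemon halves, the ramekin and everything on the counter where they stand.

Things in the scene. Friction and masses are not known exactly. Their poses are not given: they have to be found in the camera images.
- station: prep station, fixed: dark wooden board, 320 (x) by 520 (y) mm, 24 thick, on a steel frame; flat top 100 mm above the origin, no raised edge. Origin: on the counter under the board's centre; x across, y along it, z up; turned up to 0.25 rad. A waste opening goes through the board near its -y end: x -105 to 105, y -211 to -99 mm, over an open steel pan
- opening (a point): centre of the waste opening, level with the board's top; axes as the station's
- pan_floor (a point): centre of the inner floor of the steel pan fixed under the opening, 90 mm below the board's top; axes as the station's. Inside 257 mm (x) by 154 mm (y), walls 61 mm above this point, rim 5 mm under the board
- lemon_end_1: trimmed lemon end (scrap), one of three alike: a low cap of yellow peel lying cut face down on the board among the halves, 40 mm across, 20 mm high with the fruit's nub on top, sides nearly upright for the lowest 10 mm, about 12 g; slides freely. Origin: centre of its cut face (underside), z up
- lemon_end_2: trimmed lemon end (scrap), one of three alike: a low cap of yellow peel lying cut face down on the board among the halves, 40 mm across, 20 mm high with the fruit's nub on top, sides nearly upright for the lowest 10 mm, about 12 g; slides freely. Origin: centre of its cut face (underside), z up
- lemon_end_3: trimmed lemon end (scrap), one of three alike: a low cap of yellow peel lying cut face down on the board among the halves, 40 mm across, 20 mm high with the fruit's nub on top, sides nearly upright for the lowest 10 mm, about 12 g; slides freely. Origin: centre of its cut face (underside), z up
- lemon_half_1: lemon half kept for squeezing: same yellow peel, a tall dome standing cut face down on the board, 57 mm across, 43 mm high, about 55 g. Origin: centre of its cut face (underside). To be left alone
- lemon_half_2: lemon half kept for squeezing: same yellow peel, a tall dome standing cut face down on the board, 57 mm across, 43 mm high, about 55 g. Origin: centre of its cut face (underside). To be left alone
- ramekin: small round white bowl, 64 mm across, 36 mm high, loose on the board's far +y end. Origin: centre of its underside. To be left alone
- shaker: steel cocktail shaker, 88 mm across, 223 mm high, on the counter left of the board. Origin: centre of its underside. To be left alone
- syrup_bottle: amber bottle, 70 mm across, 240 mm high, on the counter left of the board towards the robot. Origin: centre of its underside. To be left alone
- jigger: steel double-cone measure, 42 mm across, 78 mm high, on the counter right of the board. Origin: centre of its underside. To be left alone
- tumbler: drinking glass, 80 mm across, 85 mm high, on the counter left of the board towards the far side. Origin: centre of its underside. To be left alone
- bar_spoon: steel bar spoon lying on the counter right of the board, 260 mm long along its x, 12 mm high. Origin: near its middle, underside. To be left alone

How it is judged:
By the outcome, as a careful person would: the job done as asked, in the order asked, and still so for the second after the job is handed in, with the robot touching nothing.
It also fails if it takes over 54 s, if anything falls off the work surface, if the arm or the gripper's body presses on something with over 40 N, if the wrist force passes 120 N, or if a joint passes its speed limit or range.

## Robot

A 6-joint arm with a two-finger parallel gripper is mounted at the origin on the work surface. World frame = base frame: x ahead of the robot, y to its left, z up, the work surface at z = 0. Lengths are in m, angles in rad, forces in N, time in s.
With the tool pointing down it reaches from about 0.35 to 1 m from the base axis. Payload 7.1 kg.
Tool frame: the origin (TCP) lies on the centre line of the jaws, within the pads' length; the fingertips stand 14 mm ahead of it and the grasp point (between the pads) lies 5 mm behind it (env.tip_extent is the distance from the TCP to the fingertips, in m); z points along the fingers, y is the line along which they close (so a half turn about z gives the same grasp; the last joint's range is limited). The gripper opens to 85 mm and grips with 20 to 120 N. Pads are 22 mm wide; open, the fingers measure 114 mm over their backs; the gripper's body (76 mm by 85 mm) begins 54 mm behind the grasp point. The pads swing forward as they close: fully open they stand 13 mm farther back than shut.
Start: joints at [-1.141, 0.423, 1.63, -0, 1.089, -0.019], TCP at [0.271, -0.563, 0.245] pointing down, gripper open.
Joint ranges: [-3, 3], [-0.9, 2.11], [0.09, 2.58], [-1.31, 4.45], [0.11, 2.69], [-2.54, 2.54]. Speed limits (rad/s): [2.39, 2.39, 3.01, 3.14, 3.14, 3.14].

## Interface

Orientations are given as a 3x3 rotation matrix whose columns are the frame's x, y, z axes.
In Python, from bench import sensors, cams, job, spotter, env gives the robot as it stands.
- The arm moves only by the tool move_arm, never from a script. Its argument "moves" is a list of rows, each a list of 2 entries, a list of its own where there are three numbers: the shift along the world's x, y, z in cm, then the turn about the world's z in rad. A call has 1 to 20 rows; each row shifts and turns the commanded pose from where the row before left it; what a row does not reach is not made up. A row lasts 1/10 s, in which the tool goes at most 50 mm and 8.59 degrees, less where a joint would pass 70% of its speed; a pose out of reach is approached as far as the arm can. A call is refused whole if a number of a shift passes 5 or a number of a turn 0.15, either way. A call with a gripper value outside its range is refused whole. "hand" is the finger opening in cm, from 0 to 8.54, set as the call begins (left out, the last holds). The fingers move at their own pace and stop on an object; "newtons" is the grip in N (left out, the last holds). Time passes only in rows, so rows that do not move let the fingers close. It gives the time, the measured TCP pose, the force, the opening and the grip force at its end, in the units of the state.
- sensors.sense(): the state, without advancing time (a new reading comes with each control period).
- cams.camera(name): name is "scene" or "top" or "wrist"; returns the picture (420x560x3 uint8, blue, green, red); there is no depth.
- cams.camera_model(name): a dict with "K" (3x3 intrinsics, pixels), "world_to_cam" (4x4, takes a point from world to camera coordinates). Camera axes: x right, y up, looking along -z (the intrinsics and any distortion apply to the point x, -y, -z); pixel columns grow to the right and rows downward; lengths in m; the calibration is good to about 2 mm. A picture is of the moment at which its call begins: read the wrist's pose just before it. camera_model takes no time and is no camera call; for the wrist camera it gives the pose at the moment of the call.
- job.hand_in(): hands the job in; it is judged then, once.
Trained networks look in the newest picture that a camera, given by its name, has taken for a name from the list of things; names that differ only in an ending like _2 or _b are one class to them, and where a whole thing is asked for, a point or a joint stands for the part that bears it (a point fixed in the world has none). Each returns a list of dicts, best first, with "conf" (0 to 1); they miss things now and then, are a little off and sometimes report something else, mostly with a low value. They report only what shows in the picture. A call takes as long as a camera call.
- spotter.spot_in(camera, thing): "rect" ([left, top, right, bottom] as shares, 0 to 1, of the picture: columns of its width, rows of its height, round what is visible of it).
The state is a dict: "time_s": time; "joint_pos": joint angles; "qd": joint speeds; "joint_torque": joint torques, N m; "eef_pos": TCP position; "eef_rot": TCP orientation; "contact_force": force on the tool from outside, world axes, zero at the start; "wrist_torque": the same for the moment, N m; "width": finger opening in m; "gripper_force": force on a finger pad.
Only numpy, scipy, OpenCV 4.12 (cv2) and the standard library are available. Lean on these libraries where they do the work, as an engineer would, in place of code of your own. Each camera call takes 0.05 s, during which the arm holds its last target. There are 200 camera calls.

## Working session

There is one attempt and no reset: what is moved stays moved. The work goes in short steps, Python scripts to look and compute and a tool call to move; the robot and the scene stay as the last step left them, time stands still between calls to the robot, and variables do not carry over. Pictures are saved under pics/ and viewed, at most 10 in all, crops included, and the job is handed in when it is done.

Besides the shell and the picture viewer there is one more tool, called after "Call:" by a JSON object that holds its "fn" and its "kwargs". move_arm: Moves the arm, as the interface text tells. Its arguments: {"type":"object","properties":{"moves":{"type":"array","items":{"type":"array"}},"hand":{"type":"number"},"newtons":{"type":"number"}},"required":["moves"]}

```bash
mkdir -p pics; ls
python3 - <<'E'
from bench import sensors,cams,spotter,env
import cv2
for n in ["top","scene"]:
    im=cams.camera(n); cv2.imwrite(f"pics/{n}1.png",im)
    m=cams.camera_model(n); print(n,{k:(v.tolist() if hasattr(v,'tolist') else v) for k,v in m.items()})
    for t in ["lemon_end_1","lemon_half_1","ramekin"]:
        print(t,[([round(x,3) for x in d["rect"]],round(d["conf"],2)) for d in spotter.spot_in(n,t)])
print(sensors.sense(),env.tip_extent)
E
```

```text
pics
top {'K': [[491.76436229464827, 0.0, 277.2800920780062], [0.0, 491.76436229464827, 213.11032696231075], [0.0, 0.0, 1.0]], 'world_to_cam': [[-0.027726955472134128, -0.9994752266292111, -0.01674775491621153, 0.0020756432056657], [0.9930985291129992, -0.02945233936041111, 0.11352476020585385, -0.520940587806856], [-0.11395844599608984, -0.013484474802022275, 0.9933940011523473, -1.3684113277766803], [0.0, 0.0, 0.0, 1.0]]}
lemon_end_1 [([0.412, 0.481, 0.432, 0.51], 0.66), ([0.349, 0.413, 0.378, 0.447], 0.47), ([0.461, 0.383, 0.481, 0.422], 0.42)]
lemon_half_1 [([0.127, 0.598, 0.221, 0.673], 0.67), ([0.277, 0.45, 0.327, 0.504], 0.58), ([0.465, 0.56, 0.499, 0.607], 0.57), ([0.354, 0.554, 0.393, 0.598], 0.56)]
ramekin [([0.282, 0.444, 0.329, 0.503], 0.8)]
scene {'K': [[410.59132662737306, 0.0, 283.0011039308642], [0.0, 410.59132662737306, 210.4779067682519], [0.0, 0.0, 1.0]], 'world_to_cam': [[-0.7705361278584256, 0.6373652413922795, -0.0062948177023105555, 0.40298107581740455], [-0.5231341627781142, -0.6267338259595345, 0.577525202162265, 0.20709176097813625], [0.3641493147039901, 0.4
[... 462 characters left out ...]
391e+00, -1.90116907e-02]), 'qd': array([ 0.0003133 ,  0.00010167, -0.00043636,  0.00086105, -0.0009404 ,
       -0.00054969]), 'joint_torque': array([ 1.23108985e-03, -5.56758785e+01, -2.81733441e+01,  1.37901093e-04,
        3.07416471e-03, -3.79104748e-06]), 'eef_pos': array([ 0.27115943, -0.5629892 ,  0.24518721]), 'eef_rot': array([[ 9.00976004e-01,  4.33868912e-01, -8.36943228e-05],
       [ 4.33868918e-01, -9.00975963e-01,  2.76612758e-04],
       [ 4.46071034e-05, -2.85533822e-04, -9.99999958e-01]]), 'contact_force': array([-0.28389188,  0.51377726,  0.38910727]), 'wrist_torque': array([ 0.0396707 , -0.01335911,  0.04195545]), 'gripper_force': 0.0, 'width': 0.08537100793779072} 0.014
```

Run:
```python
import cv2
im=cv2.imread("pics/top1.png"); c=im[120:320,60:400]; cv2.imwrite("pics/top1c.png",cv2.resize(c,(0,0),fx=2.3,fy=2.3,interpolation=cv2.INTER_CUBIC))
```

```text
(no output)
```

View pics/top1c.png

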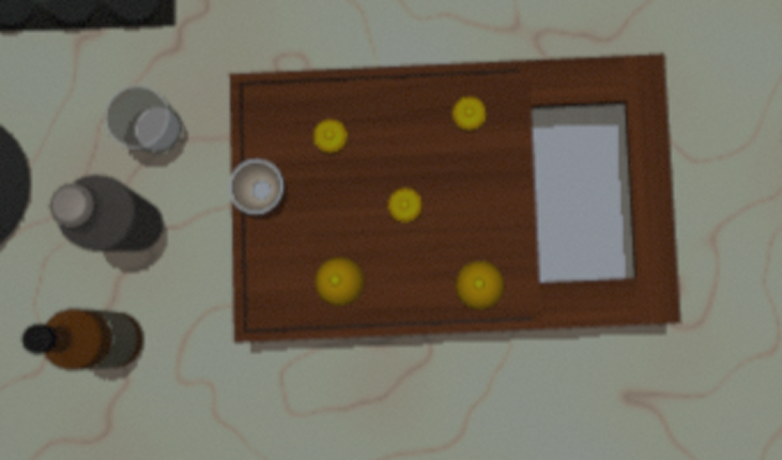

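View pics/scene1.png

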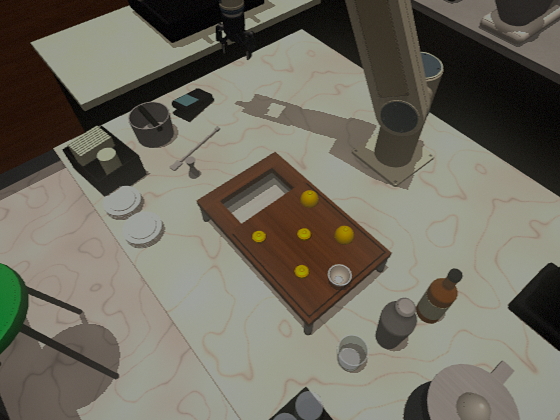

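The top crop shows three ends at (330,135), (469,113) and (404,205). The halves are at (338,281) and (480,285), the ramekin at (257,187), and the opening spans x 531–633, y 103–283.

```bash
cat > h.py <<'E'
import numpy as np
from bench import cams
def ray(n,u,v,z):
    m=cams.camera_model(n);K=np.array(m["K"]);T=np.array(m["world_to_cam"]);R=T[:3,:3];c=-R.T@T[:3,3]
    d=R.T@(np.diag([1,-1,-1])@np.linalg.solve(K,[u,v,1.]));return c+d*(z-c[2])/d[2]
def crop(x,y,z): return ray("top",60+x/2.3,120+y/2.3,z)
E
python3 - <<'E'
from h import *
import cv2
from scipy.optimize import least_squares
# refine lemon centroids by colour
im=cv2.imread("pics/top1.png"); h=cv2.cvtColor(im,cv2.COLOR_BGR2HSV)
m=cv2.inRange(h,(18,150,60),(36,255,255)); n,l,s,c=cv2.connectedComponentsWithStats(m)
P=np.array([crop(*p,.1)[:2] for p in [(231,74),(664,54),(680,322),(235,341)]])
L=np.array([(.16,.26),(.16,-.26),(-.16,-.26),(-.16,.26)])
def tf(q,L): a=q[2];R=np.array([[np.cos(a),-np.sin(a)],[np.sin(a),np.cos(a)]]);return L@R.T+q[:2]
q=least_squares(lambda q:(tf(q,L)-P).ravel(),[.5,0,0]).x
print("station",q.round(4),"res mm",((tf(q,L)-P)*1e3).round(1).tolist())
a=q[2];R=np.array([[np.cos(a),-np.sin(a)],[np.sin(a),np.cos(a)]])
for i in range(1,n):
    if s[i][4]<60 : continue
    z=.108 if s[i][4]<230 else .115
    w=ray("top",*c[i],z)[:2]; print(s[i].tolist(),"world",w.round(4),"st mm",((w-q[:2])@R*1e3).round(1))
for p in [(531,105),(627,103),(633,278),(539,283),(257,187)]:
    w=crop(*p,.1)[:2]; print(p,"st",((w-q[:2])@R*1e3).round(1))
for p in [(0,-.099),(0,-.155),(.105,-.099),(-.105,-.099),(.105,-.211),(-.105,-.211)]: print(p,tf(q,np.array([p])).round(4))
E
```

```text
station [0.5359 0.0418 0.0146] res mm [[1.3, 1.5], [1.1, -1.3], [-1.1, -1.5], [-1.3, 1.3]]
[256, 161, 16, 16, 193] world [0.6337 0.0199] st mm [ 97.4 -23.3]
[196, 172, 16, 15, 189] world [0.6115 0.1846] st mm [ 77.6 141.7]
[228, 201, 16, 16, 194] world [0.527  0.0979] st mm [-8.1 56.2]
[197, 232, 21, 21, 361] world [0.4395 0.1744] st mm [-94.5 134. ]
[258, 233, 21, 22, 360] world [0.4306 0.0125] st mm [-105.8  -27.7]
(531, 105) st [104.5 -97.9]
(627, 103) st [ 101.7 -211.5]
(633, 278) st [-105.6 -207.1]
(539, 283) st [-106.7  -97.6]
(257, 187) st [ 20.9 229.8]
(0, -0.099) [[ 0.5374 -0.0572]]
(0, -0.155) [[ 0.5382 -0.1132]]
(0.105, -0.099) [[ 0.6424 -0.0556]]
(-0.105, -0.099) [[ 0.4324 -0.0587]]
(0.105, -0.211) [[ 0.644  -0.1676]]
(-0.105, -0.211) [[ 0.434  -0.1707]]
```

Call:
{"fn": "move_arm", "kwargs": {"moves": [[[2.13,3.52,0],0.041],[[2.13,3.52,0],0.041],[[2.13,3.52,0],0.041],[[2.13,3.52,0],0.041],[[2.13,3.52,0],0.041],[[2.13,3.52,0],0.041],[[2.13,3.52,0],0.041],[[2.13,3.52,0],0.041],[[2.13,3.52,0],0.041],[[2.13,3.52,0],0.041],[[2.13,3.52,0],0.041],[[2.13,3.52,0],0.041],[[2.13,3.52,0],0.041],[[2.13,3.52,0],0.041],[[2.13,3.52,0],0.041],[[2.13,3.52,0],0.041],[[2.13,3.52,0],0.041],[[2.13,3.52,0],0.041],[[0,0,0],0],[[0,0,0],0]], "hand": 2.5}}

```text
time_s: 2.4
eef_pos: [0.6545, 0.0713, 0.2448]
eef_rot: [[0.373, 0.928, -0.001], [0.928, -0.373, -0.0], [-0.001, -0.001, -1.0]]
contact_force: [-0.2, 0.3, -0.2]
width: 0.0248
gripper_force: 0.0
```

Call:
{"fn": "move_arm", "kwargs": {"moves": [[[0,0,-3],0],[[0,0,-3],0],[[0,0,-2.5],0],[[0,0,-2],0],[[0,0,-1],0],[[0,0,-0.6],0],[[0,0,-0.5],0],[[0,0,0],0],[[0,0,0],0]]}}

```text
time_s: 3.3
eef_pos: [0.6551, 0.0704, 0.1201]
eef_rot: [[0.375, 0.927, 0.001], [0.927, -0.375, 0.0], [0.001, 0.001, -1.0]]
contact_force: [1.2, 0.2, 0.1]
width: 0.0252
gripper_force: 0.0
```

Run:
```python
from bench import cams
import cv2
w=cams.camera("wrist"); s=cams.camera("scene")[180:310,180:420]
cv2.imwrite("pics/w2.png",w)
cv2.imwrite("pics/s2.png",cv2.resize(s,(0,0),fx=3,fy=3,interpolation=cv2.INTER_CUBIC))
```

```text
(no output)
```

View pics/w2.png

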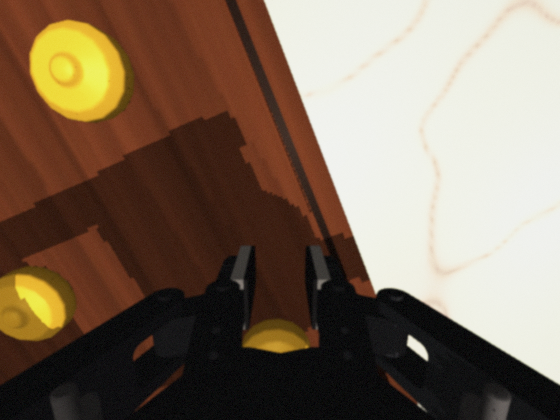

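View pics/s2.png

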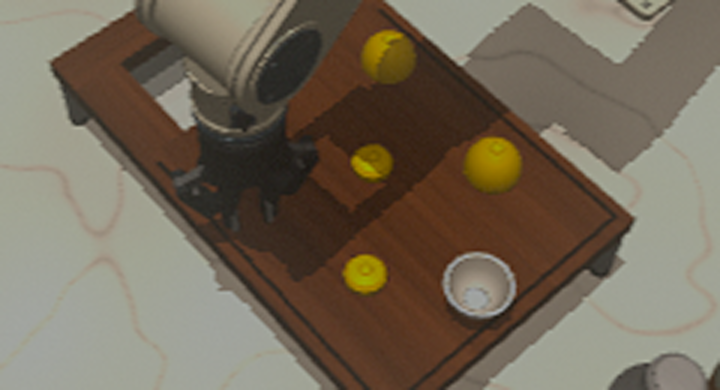

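The wrist view shows fingertips at (245,250) and (315,250), with end 1 centred between them at (277,335). Now pushing it.

Call:
{"fn": "move_arm", "kwargs": {"moves": [[[0,0,-0.2],0],[[-0.38,-0.93,0],0],[[-0.38,-0.93,0],0],[[-0.38,-0.93,0],0],[[-0.38,-0.93,0],0],[[-0.38,-0.93,0],0],[[-0.38,-0.93,0],0],[[-0.38,-0.93,0],0],[[-0.38,-0.93,0],0],[[-0.38,-0.93,0],0],[[-0.38,-0.93,0],0],[[-0.38,-0.93,0],0],[[-0.38,-0.93,0],0],[[-0.38,-0.93,0],0],[[-0.38,-0.93,0],0],[[-0.38,-0.93,0],0],[[0,0,0],0],[[0,0,0],0],[[0,0,0],0]]}}

```text
time_s: 5.3
eef_pos: [0.5978, -0.0687, 0.1174]
eef_rot: [[0.374, 0.927, 0.0], [0.927, -0.374, 0.0], [0.0, 0.0, -1.0]]
contact_force: [0.3, -0.2, -0.5]
width: 0.0252
gripper_force: 0.0
```

```bash
cat > look.py <<'E'
from h import *
import cv2,sys
im=cams.camera("top"); cv2.imwrite(f"pics/{sys.argv[1]}.png",im); h=cv2.cvtColor(im,cv2.COLOR_BGR2HSV)
cv2.imwrite(f"pics/{sys.argv[1]}c.png",cv2.resize(im[120:320,60:400],(0,0),fx=2.3,fy=2.3))
m=cv2.inRange(h,(18,150,40),(36,255,255)); n,l,s,c=cv2.connectedComponentsWithStats(m)
for i in range(1,n):
    if s[i][4]>25: print(s[i].tolist(),ray("top",*c[i],.108)[:2].round(4))
E
python3 look.py t3
```

```text
[196, 171, 15, 16, 190] [0.6116 0.1846]
[228, 201, 16, 16, 189] [0.5271 0.0978]
[197, 232, 21, 21, 364] [0.4401 0.1756]
```

View pics/t3c.png

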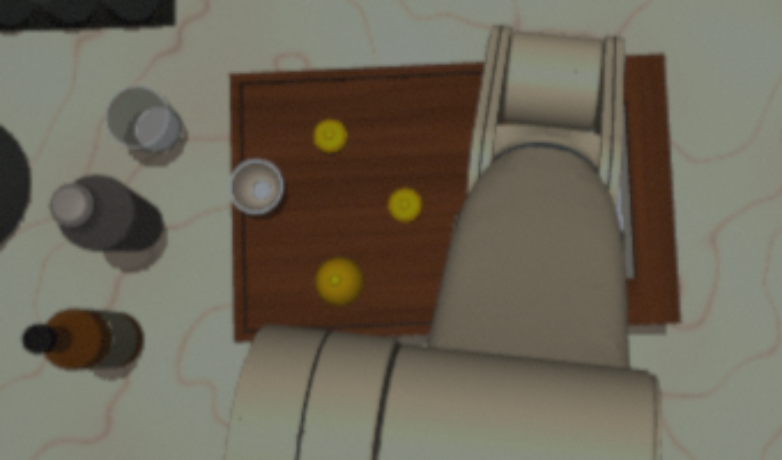

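Call:
{"fn": "move_arm", "kwargs": {"moves": [[[0,0,2.5],0],[[0,0,2.5],0],[[0,0,2.5],0],[[-0.89,2.8,0],0.048],[[-0.89,2.8,0],0.048],[[-0.89,2.8,0],0.048],[[-0.89,2.8,0],0.048],[[-0.89,2.8,0],0.048],[[-0.89,2.8,0],0.048],[[-0.89,2.8,0],0.048],[[-0.89,2.8,0],0.048],[[0,0,0],0],[[0,0,-2.5],0],[[0,0,-2.5],0],[[0,0,-1.5],0],[[0,0,-0.6],0],[[0,0,-0.4],0],[[0,0,0],0],[[0,0,0],0]]}}

```text
time_s: 7.25
eef_pos: [0.527, 0.1551, 0.118]
eef_rot: [[0.0, 1.0, 0.001], [1.0, -0.0, 0.0], [0.0, 0.001, -1.0]]
contact_force: [-0.4, -0.2, 0.1]
width: 0.0247
gripper_force: 0.0
```

```bash
python3 look.py t4
```

```text
[317, 178, 13, 13, 125] [ 0.5876 -0.1389]
[229, 201, 15, 16, 187] [0.527  0.0971]
[258, 233, 21, 22, 361] [0.431  0.0128]
```

View pics/t4c.png

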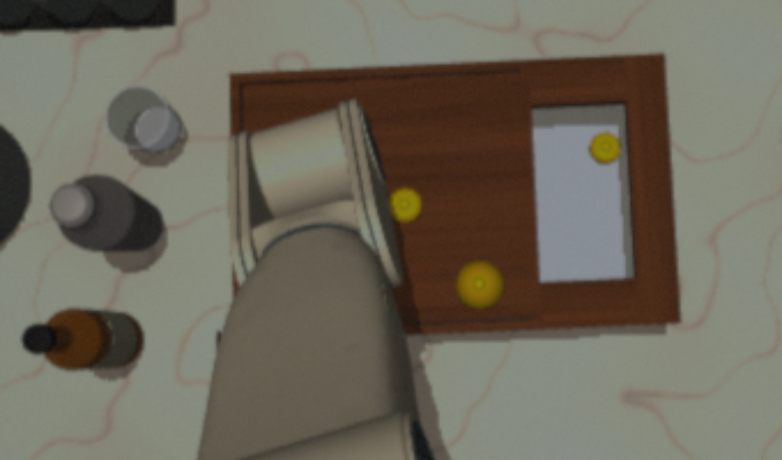

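End 1 is lying in the pan at (604,148) and half 2 hasn't moved. Next, end 3.

Call:
{"fn": "move_arm", "kwargs": {"moves": [[[0,-1,0],0],[[0,-1,0],0],[[0,-1,0],0],[[0,-1.2,0],0],[[0,-1.3,0],0],[[0,-1.3,0],0],[[0,-1.3,0],0],[[0,-1.3,0],0],[[0,-1.3,0],0],[[0,-1.3,0],0],[[0,-1.3,0],0],[[0,-1.3,0],0],[[0,-1.3,0],0],[[0,-1.3,0],0],[[0,-1.3,0],0],[[0,-1.3,0],0],[[0,-1.3,0],0],[[0,-1.3,0],0],[[0,-1.3,0],0],[[0,0,0],0]]}}

```text
time_s: 9.3
eef_pos: [0.5265, -0.0836, 0.1173]
eef_rot: [[0.002, 1.0, 0.0], [1.0, -0.002, -0.0], [-0.0, 0.0, -1.0]]
contact_force: [-0.2, -0.4, 0.9]
width: 0.025
gripper_force: 0.0
```

Call:
{"fn": "move_arm", "kwargs": {"moves": [[[0,0,2.5],0],[[0,0,2.5],0],[[0,0,2.5],0],[[1.0,3.47,0],-0.0137],[[1.0,3.47,0],-0.0137],[[1.0,3.47,0],-0.0137],[[1.0,3.47,0],-0.0137],[[1.0,3.47,0],-0.0137],[[1.0,3.47,0],-0.0137],[[1.0,3.47,0],-0.0137],[[1.0,3.47,0],-0.0137],[[1.0,3.47,0],-0.0137],[[0,0,0],0],[[0,0,-2.5],0],[[0,0,-2.5],0],[[0,0,-1.5],0],[[0,0,-0.6],0],[[0,0,-0.4],0],[[0,0,0],0],[[0,0,0],0]]}}

```text
time_s: 11.3
eef_pos: [0.617, 0.2304, 0.1183]
eef_rot: [[0.123, 0.992, 0.001], [0.992, -0.123, 0.001], [0.001, 0.001, -1.0]]
contact_force: [0.8, -0.1, 0.1]
width: 0.0252
gripper_force: 0.0
```

```bash
python3 look.py t5; python3 -c "
from bench import cams
import cv2
cv2.imwrite('pics/w5.png',cams.camera('wrist'))"
```

```text
[197, 172, 15, 15, 173] [0.6118 0.1829]
[317, 178, 13, 13, 123] [ 0.5877 -0.139 ]
[317, 203, 13, 13, 123] [ 0.5201 -0.1355]
[207, 232, 12, 20, 150] [0.4418 0.1611]
[258, 233, 21, 22, 361] [0.4309 0.0129]
```

View pics/w5.png

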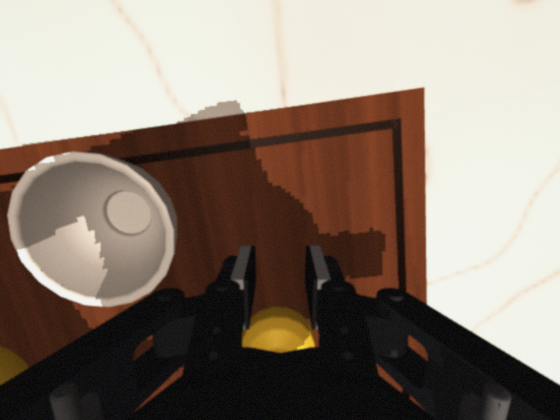

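The wrist view shows the ramekin at (92,228), clear of the fingers, and end 2 centred at (278,330). The top camera finds ends 1 and 3 in the pan. Now pushing end 2.

Call:
{"fn": "move_arm", "kwargs": {"moves": [[[-0.12,-1,0],0],[[-0.12,-1,0],0],[[-0.12,-1,0],0],[[-0.15,-1.2,0],0],[[-0.16,-1.3,0],0],[[-0.16,-1.3,0],0],[[-0.16,-1.3,0],0],[[-0.16,-1.3,0],0],[[-0.16,-1.3,0],0],[[-0.16,-1.3,0],0],[[-0.16,-1.3,0],0],[[-0.16,-1.3,0],0]]}}

```text
time_s: 12.6
eef_pos: [0.5983, 0.0832, 0.1173]
eef_rot: [[0.123, 0.992, 0.0], [0.992, -0.123, -0.0], [-0.0, 0.0, -1.0]]
contact_force: [-0.4, 1.6, 0.6]
width: 0.025
gripper_force: 0.3
```

Call:
{"fn": "move_arm", "kwargs": {"moves": [[[-0.16,-1.3,0],0],[[-0.16,-1.3,0],0],[[-0.16,-1.3,0],0],[[-0.16,-1.3,0],0],[[-0.16,-1.3,0],0],[[-0.16,-1.3,0],0],[[-0.16,-1.3,0],0],[[-0.16,-1.3,0],0],[[-0.16,-1.3,0],0],[[-0.16,-1.3,0],0],[[-0.16,-1.3,0],0],[[-0.16,-1.3,0],0],[[-0.16,-1.3,0],0],[[0,0,0],0],[[0,0,0],0]]}}

```text
time_s: 14.1
eef_pos: [0.5777, -0.085, 0.1173]
eef_rot: [[0.124, 0.992, 0.0], [0.992, -0.124, 0.0], [0.0, -0.0, -1.0]]
contact_force: [-0.4, -0.9, -0.1]
width: 0.0253
gripper_force: 0.0
```

Call:
{"fn": "move_arm", "kwargs": {"moves": [[[0,0,3],0],[[0,0,3],0],[[0,0,3],0],[[0,0,3],0],[[0,4,0],0],[[0,4,0],0],[[0,4,0],0],[[0,4,0],0],[[0,4,0],0],[[0,0,0],0],[[0,0,0],0]]}}

```text
time_s: 15.2
eef_pos: [0.5773, 0.1165, 0.2372]
eef_rot: [[0.12, 0.993, -0.0], [0.993, -0.12, -0.0], [-0.0, -0.0, -1.0]]
contact_force: [-0.2, -0.2, 0.5]
width: 0.0255
gripper_force: 0.0
```

```bash
python3 look.py t6; python3 -c "
from bench import cams
import cv2
cv2.imwrite('pics/s6.png',cams.camera('scene'))"
```

```text
[317, 178, 13, 13, 125] [ 0.5876 -0.1389]
[303, 198, 12, 13, 125] [ 0.5348 -0.0983]
[317, 203, 13, 12, 121] [ 0.5203 -0.1357]
[258, 233, 21, 22, 361] [0.4308 0.0128]
```

View pics/t6c.png

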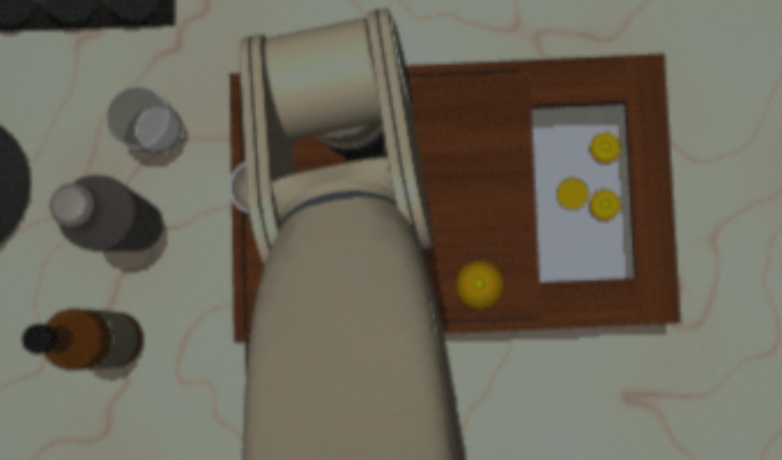

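View pics/s6.png

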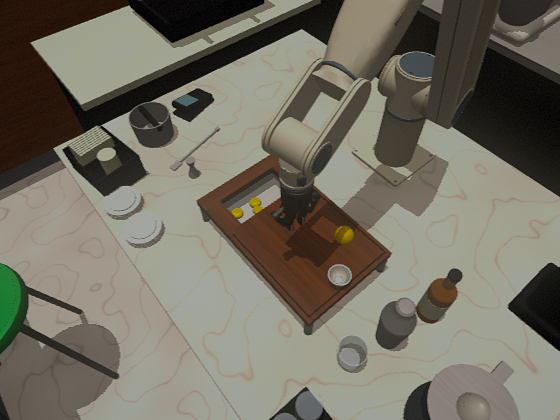

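All three ends are in the pan, at (604,148), (572,193) and (604,205) in the top crop. The halves, the ramekin and the other items visible in the pictures are where they started, and the arm is clear.

```bash
python3 -c "
from bench import job
print(job.hand_in())"
```

```text
the job is handed in; nothing more can be done
None
```

All three lemon ends were swept through the waste opening into the steel pan, with the halves, ramekin and counter items left in place, and the job was handed in at about 15 s.

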